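# Rehang the guard gate of a candy floss machine and shut it on its switch

## Robot

A 6-joint arm with a two-finger parallel gripper is mounted at the origin on the work surface. World frame = base frame: x ahead of the robot, y to its left, z up, the work surface at z = 0. Lengths are in m, angles in degrees, forces in N, time in s.
With the tool pointing down it reaches from about 0.35 to 0.875 m from the base axis. Payload 4.2 kg.
Tool frame: the origin (TCP) lies at the very end of the fingers, on their centre line; the grasp point (between the pads) lies 19 mm behind it; z points along the fingers, y is the line along which they close (so a half turn about z gives the same grasp; the last joint's range is limited). The gripper opens to 87 mm and grips with 3 to 60 N. Pads are 19 mm wide; open, the fingers measure 117 mm over their backs; the gripper's body (75 mm by 190 mm) begins 51 mm behind the grasp point.
Start: joints at [92.109, 22.042, 0.453, 0, -68.411, -14.817], TCP at [0.137, 0.61, 0.223] pointing down, gripper open.
Joint ranges: [-179.83, 179.83], [-69.29, 118.12], [-61.27, 80.66], [-181.25, 117.63], [-171.15, -9.14], [-177.46, 177.46]. Speed limits (degrees/s): [159.86, 159.86, 180, 180, 180, 180].

## Interface

Orientations are given as a 3x3 rotation matrix whose columns are the frame's x, y, z axes.
In Python, from station import sense, cams, r gives the robot as it stands. The module is installed in compiled form; this text tells all that it offers.
- The arm moves only by the tool step_arm, never from a script. Its argument "targets" is text: rows parted by semicolons, each of 4 numbers parted by spaces: the shift along the tool's x, y, z in cm, then the turn about the tool's z in degrees. In form: x y z turn; .... A call has 1 to 12 rows; each row shifts and turns the commanded pose from where the row before left it, along the tool's axes as they then stand; what a row does not reach is not made up. A row lasts 1/12 s, in which the tool goes at most 41.7 mm and 7.16 degrees, less where a joint would pass 70% of its speed; a pose out of reach is approached as far as the arm can. A call with a gripper value outside its range is refused whole. "claw" is the finger opening in cm, from 0 to 8.7, set as the call begins (left out, the last holds). The fingers move at their own pace and stop on an object; the grip force is fixed at half the most. Time passes only in rows, so rows that do not move let the fingers close. It gives the time, the measured TCP pose, the force, the opening and the grip force at its end, in the units of the state.
- sense(): the state, without advancing time (a new reading comes with each control period).
- cams.capture(name): name is "side" or "top"; returns a dict with "frame" (480x640x3 uint8, blue, green, red), "vertical_fov" (degrees; the focal length in pixels is half the picture's height over the tangent of half this angle, whatever the lens; pixels are square), "cx", "cy" (the principal point, pixels), "dist_coeffs" ([k1, k2, p1, p2, k3] as OpenCV has them; the pictures are not rectified), "eye" and "rotation" of the camera in the world. Camera axes: x right, y down, z forward; pixel columns grow to the right and rows downward; lengths in m; the calibration is good to about 2 mm. A picture is of the moment at which its call begins. There is no depth.
- r.finish_job(): hands the job in; it is judged then, once.
The state is a dict: "time_s": time; "joints": joint angles; "joint_velocities": joint speeds; "effort": joint torques, N m; "tcp_pos": TCP position; "ee_rot": TCP orientation; "wrist_force": force on the tool from outside, world axes, zero at the start; "moment": the same for the moment, N m; "gripper_width": opening from 0.0 (shut) to 1.0 (fully open); "gripper_force": force on a finger pad.
Only numpy, scipy, OpenCV 4.12 (cv2) and the standard library are available. Lean on these libraries where they do the work, as an engineer would, in place of code of your own. Each camera call takes 0.05 s, during which the arm holds its last target. There are 200 camera calls.

## Task

Take the washed clear guard gate out of the drying rack and hang it back on the two upright pintles of the candy floss machine, standing well open and clear of the switch, with both sockets fully down. Then swing it shut in line with the guard until it clicks the roller lever switch, without forcing the lever past that into overtravel, and let go. Leave the jars, tools and cups where they stand.

Things in the scene. Friction and masses are not known exactly. Their poses are not given: they have to be found in the camera images.
- gate: Loose gate leaf, 0.5 kg, steel frame 14 mm thick with a clear pane and two hinge sockets on one upright edge. Origin on the sockets' common axis at the mouth (underside) of the lower socket; x along the leaf to the free edge, y normal to the pane, z up the socket axis. Frame: x 15 to 176 mm, z -22 to 138 mm. At the start it leans in the rack 25 degrees off upright, its top towards its +y side.
- gate_grip (a point): Middle of the orange lift tab on the gate's top rail (56 long in x, 14 thick in y, 32 mm high; x 62 to 118, z 138 to 170 mm from the gate's origin), near the balance point: pinch it across its thickness. Axes as the gate's.
- socket_top (a point): Mouth (underside) of the gate's upper socket, on the socket axis, 96 mm along z from the gate's origin. Both sockets are steel tubes of 20 mm outside diameter, 12.2 mm bore, 20 mm high, open right through.
- machine: Fixed candy floss machine: deck 60 mm high with a sunk pan behind a clear guard 232 mm high. Origin on the table under the nominal hinge axis; x away from the operator into the pan, y along the guard line from hinge post to latch post (begins at y = 192 mm), z up. Closed, the gate lies along machine y (gate x = machine y); open, it swings out to the operator's side (-x) by 90 degrees or less.
- hinge (a point): Nominal hinge axis at the lower pintle's shoulder, 94 mm above the table (gate's origin when fully hung); axes as the machine's. The pintles' strap is bolted through slots, so both pintles together really stand up to 8 mm either way along machine y from here (exact in machine x): this offset is not measured, it must be felt or seen. A socket 13 mm or more off slips down beside its pintle.
- hinge_top (a point): The same nominal axis at the upper pintle's shoulder, 190 mm above the table. Both brass pintles: 10 mm diameter, 18 mm long, top 2.5 mm tapering to 8 mm, on 22 mm shoulder discs. Brackets run from the shoulders to the -y side only (hinge post 45 mm away), so bring the gate in from the front or +y side with its sockets just above the pintle tips, then lower it.
- switch (a joint): Roller lever of the red microswitch, rad: 0 free, clicks on at 0.28 (off again below 0.22), about 0.40 with the gate exactly closed, overtravel from 0.54. Weak spring, about 0.1 N at the roller. The gate's inner face meets it 0.2 to 0.33 rad before closed; 1 rad of gate then turns it 1.2 to 1.9 rad. Hinge friction holds the gate where it is left, but play gives back up to 0.07 on letting go.
- roller (a point): Centre of the switch's 10 mm roller on its 28 mm arm (vertical pivot): just behind the gate line, about 43 mm along it from the nominal hinge axis, 222 mm above the table.
- rack: Fixed white drying rack 220 x 150 mm holding the leaning gate in two open-topped channels; origin on the table under its middle, x along the gate's length. Its backrests, on its +y side, end 43 mm below the frame's top edge; lift the gate out along its own z.
- sugar_jar: Bystander: glass jar, 72 mm across, 110 mm high; origin under its middle.
- colour_bottle: Bystander: blue bottle, 44 mm across, 100 mm high; origin under its middle.
- scraper: Bystander: pan scraper with a wooden handle, 240 mm, lying flat.
- head_key: Bystander: steel wrench, 150 mm, lying flat.
- scoop: Bystander: steel spoon, 170 mm, lying flat.
- stick_cup: Bystander: green cup of bamboo sticks, 76 mm across, 190 mm high over the sticks; origin under its middle.
- flavour_can: Bystander: yellow can, 66 mm across, 100 mm high; origin under its middle.
There are look-alikes about, which are no part of the job. What is shaped like the gate but turquoise is not meant.

How it is judged (in metres and radians):
On the way, in this order (a step that is already met when the one before it is completed fails the run):
1. the gate hangs on both pintles, fully down, still standing at least 20 degrees open and clear of the switch (horizontal distance between gate and hinge below 0.012 m and horizontal distance between socket_top and hinge below 0.013 m and z of gate in the frame of hinge between -0.004 and 0.004 m and angle between gate's own z axis and vertical below 0.07 rad and angle between the x axis of gate and the y axis of machine, either way round above 0.35 rad and value of joint switch below 0.05 rad), for 0.2 s.
2. the gate, swung shut, clicks the switch (lever past 0.28 rad) (value of joint switch above 0.28 rad), for 0.1 s.
At the end, for the whole second after the job is handed in: The gate hangs upright (within 4 degrees) on both pintles, within 4 mm of full depth, sockets within 12 mm (lower) and 13 mm (upper) of the nominal axis, is shut in line with the guard within 11 degrees, still holds the switch on (lever 0.22 to 0.54 rad), and rests there, let go (horizontal distance between gate and hinge below 0.012 m and horizontal distance between socket_top and hinge below 0.013 m and z of gate in the frame of hinge between -0.004 and 0.004 m and angle between gate's own z axis and vertical below 0.07 rad and angle between the x axis of gate and the y axis of machine, either way round below 0.19 rad and value of joint switch between 0.22 and 0.54 rad and linear speed of gate below 0.01 m/s); the robot touches nothing.
It fails at once if the switch lever is pushed into overtravel (over 0.54 rad) (value of joint switch above 0.54 rad).
It fails at once if a jar, bottle, can or cup is shoved over 20 mm or knocked over (distance of any of sugar_jar, colour_bottle, stick_cup, flavour_can from where it was at the start of the episode above 0.02 m or angle between any of sugar_jar, colour_bottle, stick_cup, flavour_can's own z axis and vertical above 0.4 rad).
It fails at once if a tool lying on the table is shoved over 20 mm (distance of any of scraper, head_key, scoop from where it was at the start of the episode above 0.02 m).
It also fails if it takes over 72 s, if anything falls off the work surface, if the arm or the gripper's body presses on something with over 40 N, if the wrist force passes 120 N, or if a joint passes its speed limit or range.

## Working session

There is one attempt and no reset: what is moved stays moved. The work goes in short steps, Python scripts to look and compute and a tool call to move; the robot and the scene stay as the last step left them, time stands still between calls to the robot, and variables do not carry over. Pictures are saved under pics/ and viewed, at most 11 in all, crops included, and the job is handed in when it is done.

Besides the shell and the picture viewer there is one more tool, called after "Emit:" as a command line: name --argument value ..., lists and objects as JSON in quotes. step_arm: Moves the arm, as the interface text tells. Its arguments: {"type":"object","properties":{"targets":{"type":"string"},"claw":{"type":"number"}},"required":["targets"]}

```bash
mkdir -p pics; cat > h.py <<'E'
import numpy as np, cv2
from station import sense, cams, r
def cap(n):
    c=cams.capture(n); f=240/np.tan(np.radians(c["vertical_fov"])/2)
    c["K"]=np.array([[f,0,c["cx"]],[0,f,c["cy"]],[0,0,1]]); c["R"]=np.array(c["rotation"]).reshape(3,3); c["e"]=np.array(c["eye"]); c["d"]=np.array(c["dist_coeffs"],float)
    return c
def ray(c,uv):
    p=cv2.undistortPoints(np.array([[uv]],float),c["K"],c["d"])[0,0]
    d=c["R"]@np.array([p[0],p[1],1]); return d/np.linalg.norm(d)
def onz(c,uv,z):
    d=ray(c,uv); return c["e"]+d*(z-c["e"][2])/d[2]
def tri(c1,u1,c2,u2):
    a,b=ray(c1,u1),ray(c2,u2); s,*_=np.linalg.lstsq(np.c_[a,-b],c2["e"]-c1["e"],rcond=None)
    p,q=c1["e"]+s[0]*a,c2["e"]+s[1]*b; return (p+q)/2,np.linalg.norm(p-q)
def proj(c,P):
    rv=cv2.Rodrigues(c["R"].T)[0]; return cv2.projectPoints(np.atleast_2d(np.array(P,float)),rv,-c["R"].T@c["e"],c["K"],c["d"])[0][:,0]
E
python3 - <<'E'
from h import *
for n in("top","side"):
    c=cap(n); cv2.imwrite(f"pics/{n}0.png",c["frame"]); print(n,c["e"],c["R"].round(3).tolist(),c["K"][0,0],c["d"],c["cx"],c["cy"])
print(sense())
E
```

```text
top [ 0.28377962 -0.08792046  1.27102408] [[-0.012, -0.981, 0.196], [-1.0, 0.014, 0.012], [-0.014, -0.196, -0.981]] 477.7128235923328 [-0.06764931  0.          0.          0.          0.        ] 326.91403602652247 242.34159896449435
side [-0.3401877  -1.49596671  1.06699693] [[0.869, -0.236, 0.434], [-0.494, -0.433, 0.754], [0.011, -0.87, -0.493]] 601.1749176788211 [0.04442592 0.         0.         0.         0.        ] 320.56974473056084 241.29066827855425
{'time_s': 0.1, 'joints': array([ 9.21104864e+01,  2.20871926e+01,  3.89907829e-01, -2.48565257e-02,
       -6.84122053e+01, -1.48176779e+01]), 'joint_velocities': array([-0.08262444, -0.0403082 ,  0.10313557,  0.01776553, -0.0156601 ,
       -0.02551597]), 'effort': array([-2.37143195e-04, -3.91685951e+01,  1.87936717e+01,  4.23181817e+00,
        1.35178462e-02, -7.84363874e-05]), 'tcp_pos': array([0.13733522, 0.60918716, 0.22157708]), 'ee_rot': array([[ 9.75471751e-01, -2.20124404e-01, -3.32750582e-04],
       [-2.20124633e-01, -9.75469857e-01, -1.92448907e-03],
       [ 9.90388472e-05,  1.95053132e-03, -9.99998093e-01]]), 'wrist_force': array([0.1936422 , 0.46556539, 0.31679134]), 'moment': array([-0.044551  ,  0.06628448, -0.02397419]), 'gripper_force': 0.0, 'gripper_width': 1.004045214848033}
```

View pics/top0.png

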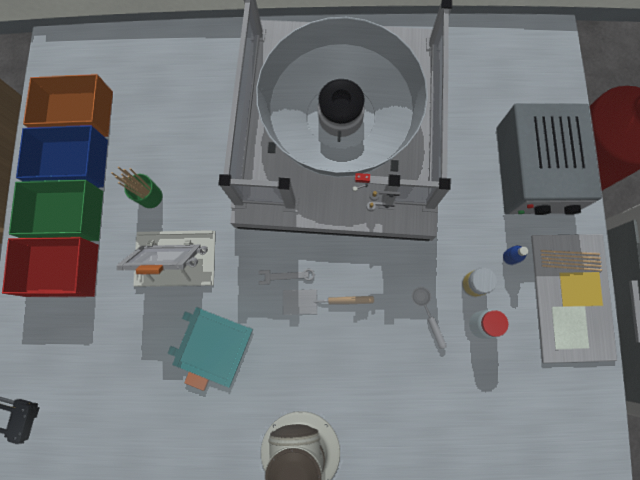

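View pics/side0.png

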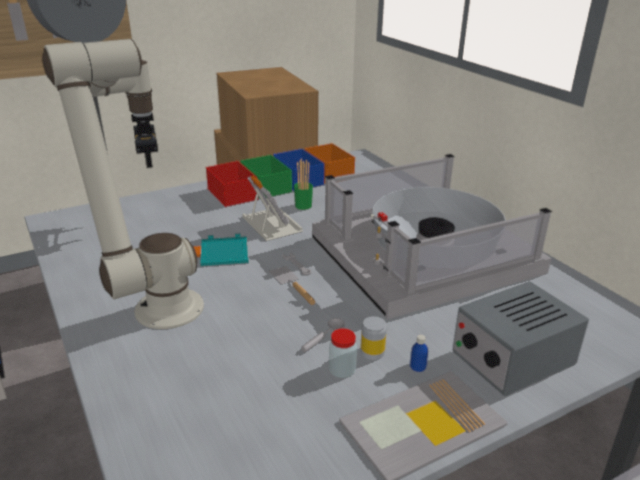

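The top view shows two candidates. The clear gate in the white rack has its orange tab at (150,269) and sockets at about (203,250). The turquoise look-alike lies at (212,347) with its tab at (197,381). I choose the clear one in the rack. The hinge pintles are near (372,205), the switch is at (362,178), and the latch post is at (285,183). I'll check these in a close crop.

```bash
python3 - <<'E'
from h import *
t=cv2.imread("pics/top0.png"); s=cv2.imread("pics/side0.png")
f=lambda im,x,y:cv2.resize(im[y:y+75,x:x+100],(400,300),interpolation=cv2.INTER_CUBIC)
cv2.imwrite("pics/crop1.png",np.vstack([np.hstack([f(t,115,220),f(t,335,150)]),np.hstack([f(s,225,165),f(s,340,200)])]))
c={n:cap(n) for n in("top","side")}
for n in c:
    h=cv2.cvtColor(c[n]["frame"],cv2.COLOR_BGR2HSV)
    for nm,lo,hi in(("orange",(5,150,120),(18,255,255)),("red",(174,150,80),(180,255,255)),("red2",(0,150,80),(4,255,255))):
        k,l,st,ce=cv2.connectedComponentsWithStats(cv2.inRange(h,lo,hi))
        print(n,nm,[(st[i].tolist(),ce[i].round(1).tolist()) for i in range(1,k) if st[i,4]>12])
E
```

```text
top orange [([24, 75, 73, 49, 201], [72.0, 113.0]), ([136, 265, 26, 9, 169], [148.2, 268.8])]
top red []
top red2 [([614, 116, 26, 46, 542], [630.7, 141.9]), ([356, 173, 14, 9, 94], [362.5, 177.3]), ([527, 205, 6, 3, 16], [529.5, 206.0]), ([2, 237, 84, 59, 3163], [50.5, 266.4]), ([483, 311, 25, 25, 468], [495.1, 322.9])]
side orange [([305, 144, 49, 32, 847], [332.9, 159.4]), ([251, 175, 11, 13, 57], [256.0, 180.7]), ([194, 246, 6, 11, 46], [197.2, 250.5])]
side red []
side red2 [([207, 161, 49, 45, 1573], [230.2, 183.1]), ([379, 213, 8, 8, 40], [382.5, 216.6]), ([459, 323, 5, 5, 18], [461.3, 324.8]), ([332, 329, 23, 19, 357], [342.9, 337.6])]
```

View pics/crop1.png

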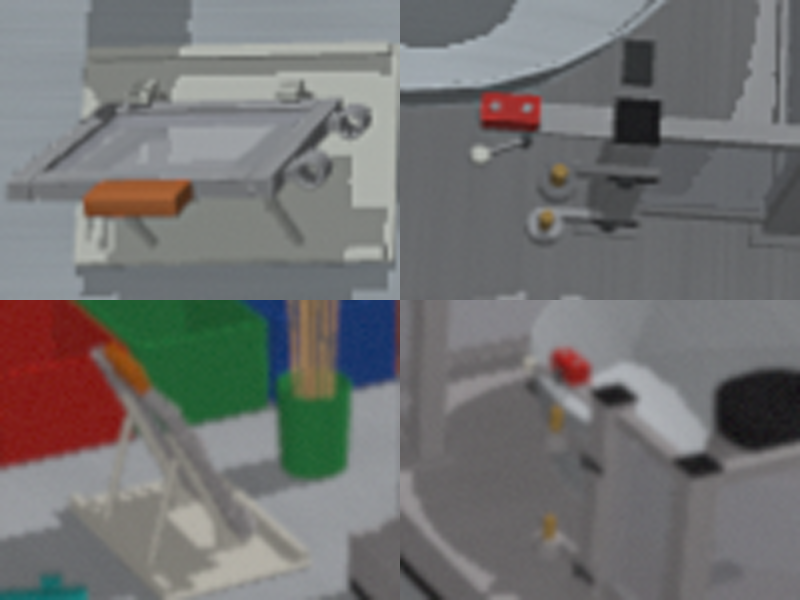

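The crop confirms the clear gate in the rack. Its sockets are at the right, at top-view (203,250) and (194,262), and its tab (136–162, 265–274) leans toward the robot. The pintle tips show at top (374.7,193.2) upper and (371.5,204.8) lower, and at side (379.2,229.5) and (377,256.8). The roller is at top (355,188.5).

```bash
python3 - <<'E'
from h import *
t,s=cap("top"),cap("side")
def mk(c,lo,hi,box):
    h=cv2.cvtColor(c["frame"],cv2.COLOR_BGR2HSV); m=cv2.inRange(h,lo,hi); x0,y0,x1,y1=box
    o=np.zeros_like(m); o[y0:y1,x0:x1]=m[y0:y1,x0:x1]; return o
# brass
for nm,c,box in(("top",t,(365,185,382,212)),("side",s,(370,220,390,268))):
    m=mk(c,(12,90,70),(30,255,255),box); k,l,st,ce=cv2.connectedComponentsWithStats(m)
    print(nm,[(st[i].tolist(),ce[i].round(1).tolist()) for i in range(1,k)])
for a,b in(((374.7,193.7),(379.2,229.5)),((371.5,205.2),(377,256.8))): print("pintle",tri(t,a,s,b))
for uv,z in(((374.7,193.5),.205),((371.5,205),.109)): print("ray",onz(t,uv,z))
print("side ray",onz(s,(379.2,229.5),.199),onz(s,(377,256.8),.103))
# deck front edge, guard line
g=[onz(t,u,z) for u,z in(((235.5,234),.06),((434,238),.06),((285,183),.232),((397,185),.232),((225,181),.232),((445,184),.232),((355,188.5),.222))]
for p in g: print(p.round(4))
# tab
mt=mk(t,(3,110,80),(20,255,255),(128,255,170,280)); ms=mk(s,(3,110,80),(20,255,255),(245,170,268,195))
for m in(mt,ms):
    pts=cv2.findNonZero(m)[:,0]; print(len(pts),pts.mean(0),cv2.boxPoints(cv2.minAreaRect(pts)).round(1).tolist())
ct,cs=[cv2.findNonZero(m)[:,0].mean(0) for m in(mt,ms)]
print("tab",tri(t,ct,s,cs))
# tab lower edge in top
ed=[(x,np.flatnonzero(mt[:,x]).max()) for x in range(139,160)]
vx,vy,x0,y0=cv2.fitLine(np.array(ed,np.float32),cv2.DIST_HUBER,0,.01,.01).ravel()
for z in(.16,.2):
    A,B=[onz(t,(x,y0+(x-x0)*vy/vx),z) for x in(137,162)]; print(A,B,np.degrees(np.arctan2(*(A-B)[:2])))
# rack corners z~0.01 from top crop tile
for u in((134.5,232.5),(213.5,231),(214,285),(135,286.5)): print("rack",onz(t,u,.012).round(4))
print("sockets",onz(t,(203.5,250),.06),onz(t,(194,262),.15))
E
```

```text
top [([373, 191, 4, 5, 16], [374.3, 193.1]), ([370, 203, 3, 4, 10], [371.0, 204.5])]
side [([378, 227, 3, 6, 14], [378.9, 229.2]), ([376, 254, 3, 5, 14], [376.9, 255.9])]
pintle (array([ 0.61514604, -0.18937848,  0.19773721]), np.float64(0.005095939297356471))
pintle (array([ 0.6141731 , -0.18915694,  0.10122766]), np.float64(0.004514809847759776))
ray [ 0.61099455 -0.18755977  0.205     ]
ray [ 0.61039363 -0.18749355  0.109     ]
side ray [ 0.61677455 -0.19120666  0.199     ] [ 0.61498342 -0.19166527  0.103     ]
[0.5515 0.1647 0.06  ]
[ 0.5333 -0.351   0.06  ]
[0.6309 0.0185 0.232 ]
[ 0.6221 -0.2364  0.232 ]
[0.6384 0.1566 0.232 ]
[ 0.6231 -0.346   0.232 ]
[ 0.6184 -0.1412  0.222 ]
215 [148.76744186 269.02790698] [[136.0, 265.0], [162.0, 265.0], [162.0, 273.0], [136.0, 273.0]]
91 [254.89010989 179.41758242] [[246.3000030517578, 170.39999389648438], [251.0, 167.60000610351562], [262.3999938964844, 186.60000610351562], [257.6000061035156, 189.39999389648438]]
tab (array([0.44173996, 0.33590661, 0.19676366]), np.float64(0.00020635401431724258))
[0.43799567 0.37855375 0.16      ] [0.43737335 0.31762928 0.16      ] 0.5852361266442188
[0.43244346 0.36175936 0.2       ] [0.43184354 0.30302834 0.2       ] 0.5852361266443241
rack [0.5707 0.4552 0.012 ]
rack [0.5714 0.2353 0.012 ]
rack [0.4241 0.2289 0.012 ]
rack [0.422  0.4439 0.012 ]
sockets [0.51024832 0.24748519 0.06      ] [0.46448354 0.24450619 0.15      ]
```

```bash
python3 - <<'E'
from h import *
t,s=cap("top"),cap("side")
def ony(c,uv,y):
    d=ray(c,uv); return c["e"]+d*(y-c["e"][1])/d[1]
for uv in((248.6,169),(254.9,179.4),(260,188)): print(ony(s,uv,.336))
# predicted pixels for tab centre guess
for C in((.45,.336,.187),(.447,.336,.19),(.443,.336,.19)):
    gz=np.array([-np.sin(np.radians(25)),0,np.cos(np.radians(25))]); gy=np.array([-np.cos(np.radians(25)),0,-np.sin(np.radians(25))]); gx=np.array([0.01,1,0])
    P=[np.array(C)+a*.028*gx+b*.007*gy+d*.016*gz for a in(-1,1) for b in(-1,1) for d in(-1,1)]
    for c in(t,s):
        q=cv2.convexHull(proj(c,P).astype(np.float32)); M=cv2.moments(q); print(C,round(M['m10']/M['m00'],1),round(M['m01']/M['m00'],1),q.min((0,1)),q.max((0,1)))
E
```

```text
[0.41968444 0.336      0.24105879]
[0.44170905 0.336      0.19680108]
[0.4600068  0.336      0.15926635]
(0.45, 0.336, 0.187) 150.4 266.2 [135.74774 261.3334 ] [164.86926 271.0541 ]
(0.45, 0.336, 0.187) 257.2 181.5 [250.5158  174.24484] [263.82532 188.79256]
(0.447, 0.336, 0.19) 149.8 267.3 [135.13678 262.397  ] [164.36336 272.17114]
(0.447, 0.336, 0.19) 256.4 180.9 [249.70792 173.62897] [263.0281  188.18915]
(0.443, 0.336, 0.19) 149.7 269.0 [135.02559 264.08527] [164.27463 273.90225]
(0.443, 0.336, 0.19) 255.4 181.1 [248.68251 173.83574] [262.00482 188.41031]
```

Emit:
step_arm --targets "0 0 -0.7 7.05;0 0 -0.7 7.05;0 0 -0.7 7.05;0 0 -0.7 7.05;0 0 -0.7 7.05;0 0 -0.7 7.05;0 0 -0.7 7.05;0 0 -0.7 7.05;0 0 -0.7 7.05;0 0 -0.7 7.05;0 0 -0.7 7.05;0 0 0 0" --claw 8.7

```text
time_s: 1.4
tcp_pos: [0.1376, 0.6103, 0.3013]
ee_rot: [[-0.006, -1.0, 0.0], [-1.0, 0.006, 0.003], [-0.003, -0.0, -1.0]]
wrist_force: [-0.3, 0.8, -0.0]
gripper_width: 0.997
gripper_force: 0.0
```

Emit:
step_arm --targets "2.25 -2.55 0 0;2.25 -2.55 0 0;2.25 -2.55 0 0;2.25 -2.55 0 0;2.25 -2.55 0 0;2.25 -2.55 0 0;2.25 -2.55 0 0;2.25 -2.55 0 0;2.25 -2.55 0 0;2.25 -2.55 0 0;2.25 -2.55 0 0;2.25 -2.55 0 0"

```text
time_s: 2.4
tcp_pos: [0.4431, 0.3369, 0.2993]
ee_rot: [[-0.001, -1.0, -0.0], [-1.0, 0.001, 0.0], [-0.0, 0.0, -1.0]]
wrist_force: [0.3, 0.7, -0.4]
gripper_width: 0.999
gripper_force: 0.0
```

Emit:
step_arm --targets "0 0 0 0;0 0 0 0"

```text
time_s: 2.57
tcp_pos: [0.4432, 0.3369, 0.299]
ee_rot: [[-0.005, -1.0, -0.001], [-1.0, 0.005, -0.0], [0.0, 0.001, -1.0]]
wrist_force: [-0.9, -0.2, -0.2]
gripper_width: 0.998
gripper_force: 0.0
```

Emit:
step_arm --targets "0 0 2 0;0 0 2 0;0 0 2 0;0 0 2 0;0 0 2 0;0 0 1.2 0;0 0 0.8 0;0 0 0.4 0;0 0 0 0;0 0 0 0"

```text
time_s: 3.4
tcp_pos: [0.4424, 0.339, 0.1762]
ee_rot: [[-0.003, -1.0, 0.001], [-1.0, 0.003, 0.001], [-0.001, -0.001, -1.0]]
wrist_force: [-0.5, -0.6, -0.0]
gripper_width: 1.003
gripper_force: 0.0
```

Emit:
step_arm --targets "0 0 0 0;0 0 0 0;0 0 0 0;0 0 0 0;0 0 0 0;0 0 0 0;0 0 0 0;0 0 0 0" --claw 0

```text
time_s: 4.07
tcp_pos: [0.4422, 0.3383, 0.1755]
ee_rot: [[-0.005, -1.0, -0.0], [-1.0, 0.005, -0.0], [0.0, 0.0, -1.0]]
wrist_force: [0.2, 0.2, -0.5]
gripper_width: 0.477
gripper_force: 0.0
```

```bash
python3 - <<'E'
from h import *
t,s=cap("top"),cap("side"); 
f=lambda im,x,y:cv2.resize(im[y:y+130,x:x+130],(400,400),interpolation=cv2.INTER_CUBIC)
cv2.imwrite("pics/g1.png",np.hstack([f(t["frame"],100,190),f(s["frame"],195,90)]));print(sense()["wrist_force"],sense()["gripper_width"]*87)
E
```

```text
[ 0.6976138   0.41050263 -0.23188038] 33.71650974475041
```

View pics/g1.png

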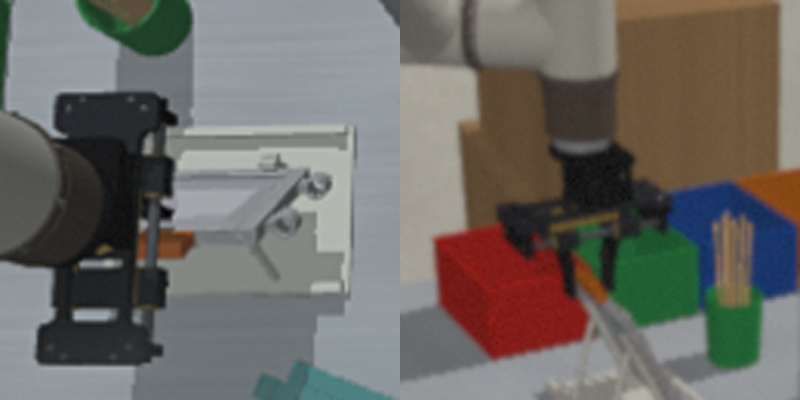

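The crop shows the fingers straddling the clear gate's orange tab (top view about (152,268)). They are still closing.

Emit:
step_arm --targets "0 0 0 0;0 0 0 0;0 0 0 0;0 0 0 0;0 0 0 0;0 0 0 0"

```text
time_s: 4.67
tcp_pos: [0.4435, 0.3386, 0.1759]
ee_rot: [[-0.004, -1.0, 0.002], [-1.0, 0.004, 0.001], [-0.001, -0.002, -1.0]]
wrist_force: [5.8, -1.2, -1.7]
gripper_width: 0.28
gripper_force: 26.5
```

Emit:
step_arm --targets "0 0.2 -0.4 0;0 0.42 -0.9 0;0 0.42 -0.9 0;0 0.42 -0.9 0;0 0.42 -0.9 0;0 0.42 -0.9 0"

```text
time_s: 5.17
tcp_pos: [0.4197, 0.3385, 0.2241]
ee_rot: [[-0.005, -1.0, 0.001], [-1.0, 0.005, 0.0], [-0.0, -0.001, -1.0]]
wrist_force: [4.9, 0.1, -5.3]
gripper_width: 0.282
gripper_force: 27.0
```

Emit:
step_arm --targets "0 0.42 -0.9 0;0 0.42 -0.9 0;0 0.42 -0.9 0;0 0.42 -0.9 0;0 0.42 -0.9 0;0 0.42 -0.9 0"

```text
time_s: 5.67
tcp_pos: [0.3943, 0.3385, 0.278]
ee_rot: [[-0.005, -1.0, 0.0], [-1.0, 0.005, -0.0], [0.0, -0.0, -1.0]]
wrist_force: [5.1, 0.5, -4.9]
gripper_width: 0.283
gripper_force: 26.9
```

Emit:
step_arm --targets "0 0.42 -0.9 0;0 0.42 -0.9 0;0 0.42 -0.9 0;0 0.42 -0.9 0;0 0.42 -0.9 0;0 0.42 -0.9 0;0 0 0 0;0 0 0 0"

```text
time_s: 6.33
tcp_pos: [0.3686, 0.3389, 0.3332]
ee_rot: [[-0.004, -1.0, 0.001], [-1.0, 0.004, 0.002], [-0.002, -0.001, -1.0]]
wrist_force: [0.2, -0.3, -4.6]
gripper_width: 0.156
gripper_force: 30.0
```

```bash
python3 - <<'E'
from h import *
t,s=cap("top"),cap("side"); 
f=lambda im,x,y:cv2.resize(im[y:y+160,x:x+130],(400,492),interpolation=cv2.INTER_CUBIC)
cv2.imwrite("pics/g2.png",np.hstack([f(t["frame"],100,190),f(s["frame"],170,50)]))
E
```

```text
(no output)
```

View pics/g2.png

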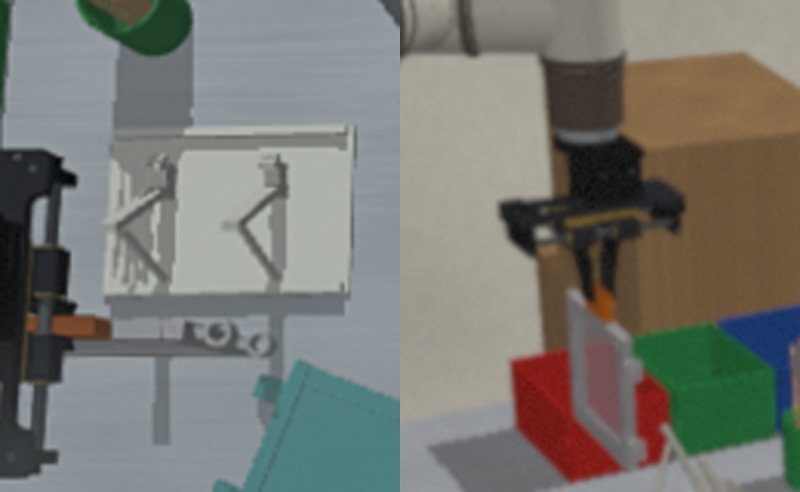

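The gate is out of the rack, hanging upright and flat in the pads (14 mm opening), with its sockets at top-view (171,298) and (183,302). Next I turn it to about 45° open and carry it to the front of the hinge.

Emit:
step_arm --targets "0 0 0 -5.4;0 0 0 -5.4;0 0 0 -5.4;0 0 0 -5.4;0 0 0 -5.4;0 0 0 -5.4;0 0 0 -5.4;0 0 0 -5.2;0 0 0 0;0 0 0 0"

```text
time_s: 7.27
tcp_pos: [0.3688, 0.3384, 0.3319]
ee_rot: [[0.677, -0.736, -0.001], [-0.736, -0.677, -0.001], [0.0, 0.001, -1.0]]
wrist_force: [-1.4, 0.2, -5.1]
gripper_width: 0.157
gripper_force: 30.0
```

Emit:
step_arm --targets "1.76 0.93 0 0;1.76 0.93 0 0;1.76 0.93 0 0;1.76 0.93 0 0;1.76 0.93 0 0;1.76 0.93 0 0;1.76 0.93 0 0;1.76 0.93 0 0;1.76 0.93 0 0;1.76 0.93 0 0;1.76 0.93 0 0;1.76 0.93 0 0"

```text
time_s: 8.27
tcp_pos: [0.4302, 0.1067, 0.3324]
ee_rot: [[0.677, -0.736, -0.0], [-0.736, -0.677, -0.0], [-0.0, 0.0, -1.0]]
wrist_force: [0.0, -0.8, -4.4]
gripper_width: 0.159
gripper_force: 30.0
```

Emit:
step_arm --targets "1.76 0.93 -0.1 0;1.76 0.93 0 0;1.76 0.93 0 0;1.76 0.93 0 0;1.76 0.93 0 0;1.76 0.93 0 0;1.76 0.93 0 0;1.76 0.93 0 0;1.76 0.93 0 0;1.76 0.93 0 0;1.76 0.93 0 0;1.76 0.93 0 0"

```text
time_s: 9.27
tcp_pos: [0.4916, -0.1242, 0.3332]
ee_rot: [[0.677, -0.736, -0.001], [-0.736, -0.677, 0.0], [-0.0, 0.0, -1.0]]
wrist_force: [-0.2, 0.1, -4.8]
gripper_width: 0.158
gripper_force: 30.0
```

Emit:
step_arm --targets "0 0 1 0;0 0 1 0;0 0 1 0;0 0 1 0;0 0 1 0;0 0 1 0;0 0 0 0;0 0 0 0;0 0 0 0"

```text
time_s: 10.02
tcp_pos: [0.4921, -0.123, 0.2741]
ee_rot: [[0.679, -0.734, 0.001], [-0.734, -0.679, -0.0], [0.001, -0.001, -1.0]]
wrist_force: [-0.0, -0.3, -4.5]
gripper_width: 0.157
gripper_force: 30.0
```

```bash
python3 - <<'E'
from h import *
t,s=cap("top"),cap("side"); cv2.imwrite("pics/t3.png",t["frame"]);cv2.imwrite("pics/s3.png",s["frame"])
f=lambda im,x,y:cv2.resize(im[y:y+75,x:x+50],(400,600),interpolation=cv2.INTER_CUBIC)
cv2.imwrite("pics/g3.png",np.hstack([f(t["frame"],340,165),f(s["frame"],350,205)]))
print(sense()["tcp_pos"],sense()["ee_rot"][:,1])
for o in([.5525,-.1885,.132],):
  o=np.array(o)
  for c in(t,s): print(proj(c,[o+[0,0,.02],o+[0,0,.116]]).round(1))
E
```

```text
[ 0.49213486 -0.12304223  0.27437469] [-0.73424524 -0.67888322 -0.00122415]
[[374.  223.3]
 [377.6 213.1]]
[[360.3 247.6]
 [361.7 219.5]]
```

View pics/g3.png

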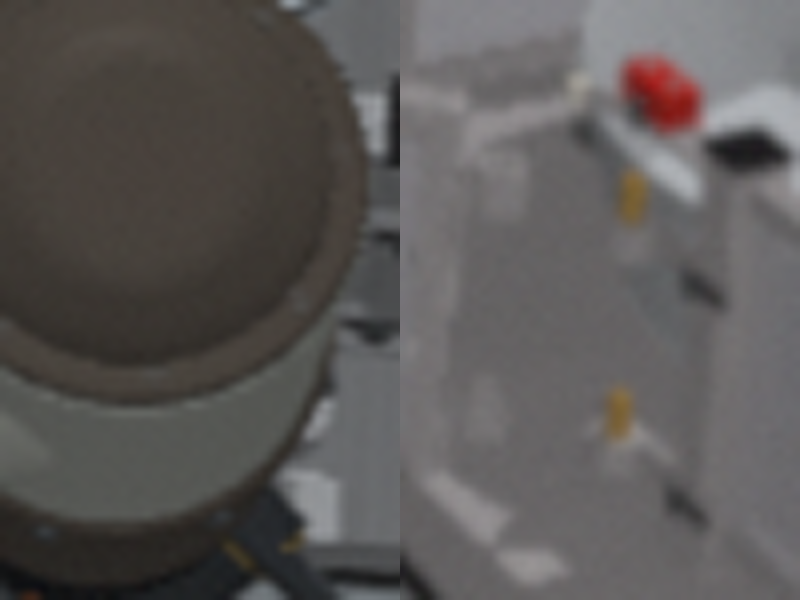

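In the side crop the sockets are faint, with the upper at side px (362.8,227.5) and the lower at (361,256.3). The pintles are at (379.2,230) and (377.5,256.8), and the arm hides the top view. I'll work out the gate's offset in the hand, using the earlier clear top view as well.

```bash
python3 - <<'E'
from h import *
t,s=cap("top"),cap("side")
# pose2: tcp2 (.3686,.3389,.3332)
im=cv2.imread("pics/g2.png")
U,L=(170.8,298.2),(183.5,302.1)
for z0 in(.165,.17,.175,.18,.19,.195):
    a,b=onz(t,U,z0+.116),onz(t,L,z0+.02); print(z0,a[:2].round(4),b[:2].round(4))
# side, pose2 sockets from tile (635,368),(628,448)/3.077 
print("pose2 side centres",[( 170+(x-400)/3.077, 50+y/3.077) for x,y in((636,368),(629,448))])
# side now
for zt in(.27437,):
  for g in(80,85,90,95):
    o=np.array([.49213+g/1e3*.679,-.12304-g/1e3*.734,0])
    for c0,h in(((362.75,227.5),.106),((361,256.25),.01)):
        # height where ray passes closest to axis
        d=ray(s,c0); k=np.dot(o[:2]-s["e"][:2],d[:2])/np.dot(d[:2],d[:2]); p=s["e"]+k*d
        print(g,h,"z0",(p[2]-h).round(4),"lat err",np.cross(d[:2]/np.linalg.norm(d[:2]),p[:2]-o[:2])if 0 else (p[:2]-o[:2]).round(4))
print(s["e"],t["e"])
E
```

```text
0.165 [0.3673 0.2519] [0.3662 0.2548]
0.17 [0.3669 0.2502] [0.3659 0.2532]
0.175 [0.3664 0.2484] [0.3655 0.2516]
0.18 [0.366  0.2467] [0.3651 0.2501]
0.19 [0.3652 0.2433] [0.3643 0.2469]
0.195 [0.3648 0.2416] [0.364  0.2453]
pose2 side centres [(246.6980825479363, 169.59701007474814), (244.42313942151446, 195.59636009099773)]
80 0.106 z0 0.1142 lat err [ 0.0109 -0.0075]
80 0.01 z0 0.1102 lat err [ 0.0102 -0.007 ]
85 0.106 z0 0.1148 lat err [ 0.0069 -0.0047]
85 0.01 z0 0.1109 lat err [ 0.0062 -0.0043]
90 0.106 z0 0.1154 lat err [ 0.0029 -0.002 ]
90 0.01 z0 0.1115 lat err [ 0.0022 -0.0015]
95 0.106 z0 0.116 lat err [-0.0011  0.0008]
95 0.01 z0 0.1122 lat err [-0.0018  0.0013]
[-0.3401877  -1.49596671  1.06699693] [ 0.28377962 -0.08792046  1.27102408]
```

Emit:
step_arm --targets "0 0 -0.5 0;0 0 -0.4 0;0.5 -0.54 0 0;0.5 -0.54 0 0;0.5 -0.54 0 0;0.5 -0.54 0 0;0.5 -0.54 0 0;0.5 -0.54 0 0;0.5 -0.54 0 0;0.6 -0.63 0 0;0 0 0 0;0 0 0 0"

```text
time_s: 11.22
tcp_pos: [0.552, -0.1232, 0.282]
ee_rot: [[0.679, -0.734, -0.001], [-0.734, -0.679, 0.0], [-0.001, 0.001, -1.0]]
wrist_force: [-0.0, 0.2, -5.0]
gripper_width: 0.156
gripper_force: 30.0
```

```bash
python3 - <<'E'
from h import *
t,s=cap("top"),cap("side"); cv2.imwrite("pics/t4.png",t["frame"]);cv2.imwrite("pics/s4.png",s["frame"])
f=lambda im,x,y:cv2.resize(im[y:y+75,x:x+50],(400,600),interpolation=cv2.INTER_CUBIC)
cv2.imwrite("pics/g4.png",np.hstack([f(t["frame"],350,165),f(s["frame"],350,205)]))
x=sense();print(x["tcp_pos"],x["ee_rot"][:,1],x["wrist_force"],x["moment"])
E
```

```text
[ 0.55147666 -0.12324717  0.28239133] [-7.34452791e-01 -6.78659586e-01  5.14018645e-04] [-0.76178724  0.6348134  -4.09249903] [ 0.16133549  0.07314521 -0.02471572]
```

View pics/g4.png

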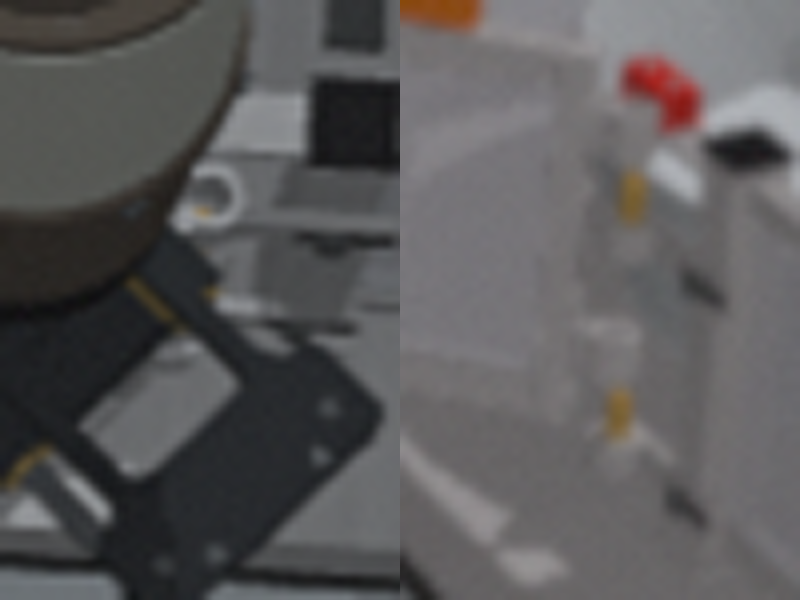

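The top crop shows the upper socket ring centred at px (376.4,189.1), with the brass tip inside the bore's lower edge at (375.4,191.5). In the side crop the sockets stand just above the pintles, at px (379.7,221) and (376.7,249). I'll compute the remaining offset.

```bash
python3 - <<'E'
from h import *
t,s=cap("top"),cap("side")
for tip in((374.3,193.1),(374.7,193.5)):
  P=onz(t,tip,.207)
  for z in(.233,.238,.243): 
    R=onz(t,(376.4,189.1),z); print(P.round(4),"need shift",(P-R)[:2].round(4))
g=cv2.cvtColor(t["frame"],cv2.COLOR_BGR2GRAY)
print(g[180:198,368:384])
gs=cv2.cvtColor(s["frame"],cv2.COLOR_BGR2GRAY)
print(gs[215:226,370:390]);print(gs[244:254,368:386])
E
```

```text
[ 0.6114 -0.1865  0.207 ] need shift [-0.0014  0.0027]
[ 0.6114 -0.1865  0.207 ] need shift [0.0002 0.0022]
[ 0.6114 -0.1865  0.207 ] need shift [0.0018 0.0017]
[ 0.6104 -0.1874  0.207 ] need shift [-0.0024  0.0018]
[ 0.6104 -0.1874  0.207 ] need shift [-0.0008  0.0013]
[ 0.6104 -0.1874  0.207 ] need shift [0.0008 0.0008]
[[ 85  85  86  85  86  86  85  77  55  54 122 141 142 139 138 140]
 [ 85  85  86  86  85  86  79  58  46  85 130 142 138 140 138 137]
 [ 86  85  86  86  87  86  68  50  65 123 141 141 140 140 140 140]
 [ 85  86  87  88  84  70  50  45  86 118 126 124 124 134 138 140]
 [ 86  86  87  85  76  54  43  65  90  98  96  96  92  92  92  89]
 [ 87  87  85  71  53  43  70 102 112 113 106 101  99 102 102  99]
 [ 86  80  64  52  40  46 112 139 145 147 131 112 102 103 105 102]
 [ 76  58  48  43  38  58 100 101  96 108 130 132 112 103 104 103]
 [ 52  44  41  36  34  51  71  76  73  76  97 133 119 103 104 103]
 [ 44  40  35  32  39  72  80  78  76  70  73 127 120 103 104 103]
 [ 39  38  34  36  65 110 112 104  97  78  80 129 120 103 102  99]
 [ 38  37  34  50 105 143 140 124 110 1
[... 1417 characters left out ...]
101  97  96  97  96  96]
 [116 115 113 118 125 129 130 126 120 121 121 115 107 100  98  94  98  96]
 [117 114 116 114 118 125 129 124 123 121 123 122 109 102 100  98  99  95]
 [114 115 112 108 112 110 116 120 123 125 128 122 106 101 101 102 101  97]
 [113 114 115 109 107 104 109 114 118 119 122 116 106 101 103 103 103  99]
 [113 112 111 108 107 103 108 111 113 116 117 115 104 101 101 104 102 100]
 [113 114 114 108 107 104 108 114 114 119 117 113 102 102 101 103 101  99]
 [112 117 117 112 107 103 110 113 115 116 115 111 104 101 101 102 100  98]
 [112 116 122 118 107 101 108 112 111 112 112 109 103 100 102 101 100  97]
 [112 117 117 118 107 103 104 104 107 110 108 102 101 101 102 100 100  99]]
```

Emit:
step_arm --targets "0.03 -0.04 0 0;0 0 0.2 0;0 0 0.2 0;0 0 0.2 0;0 0 0.2 0;0 0 0 0"

```text
time_s: 11.92
tcp_pos: [0.5519, -0.1231, 0.2738]
ee_rot: [[0.679, -0.734, -0.001], [-0.734, -0.679, 0.0], [-0.001, 0.001, -1.0]]
wrist_force: [0.1, 0.7, -4.3]
gripper_width: 0.159
gripper_force: 30.0
```

Emit:
step_arm --targets "0 0 0.2 0;0 0 0.1 0;0 0 0.1 0;0 0 0 0"

```text
time_s: 12.25
tcp_pos: [0.5525, -0.1231, 0.2717]
ee_rot: [[0.679, -0.734, 0.001], [-0.734, -0.679, -0.0], [0.001, -0.001, -1.0]]
wrist_force: [-2.6, 0.3, 1.5]
gripper_width: 0.156
gripper_force: 30.0
```

Emit:
step_arm --targets "0 0 0.1 0;0 0 0.1 0;0 0 0.1 0;0 0 0 0"

```text
time_s: 12.58
tcp_pos: [0.5525, -0.123, 0.2703]
ee_rot: [[0.679, -0.734, 0.003], [-0.734, -0.679, -0.0], [0.002, -0.002, -1.0]]
wrist_force: [-5.4, 4.1, 7.3]
gripper_width: 0.157
gripper_force: 30.0
```

Emit:
step_arm --targets "0 0 -0.2 0;-0.1 0 0 0;0 0 0 0"

```text
time_s: 12.83
tcp_pos: [0.552, -0.1225, 0.2703]
ee_rot: [[0.679, -0.734, 0.002], [-0.734, -0.679, -0.0], [0.001, -0.001, -1.0]]
wrist_force: [-1.9, 1.9, 3.6]
gripper_width: 0.157
gripper_force: 30.0
```

Emit:
step_arm --targets "0 0 0.1 0;0 0 0.1 0;0 0 0.1 0;0 0 0 0"

```text
time_s: 13.17
tcp_pos: [0.552, -0.1225, 0.2651]
ee_rot: [[0.679, -0.735, -0.0], [-0.735, -0.679, 0.0], [-0.0, 0.0, -1.0]]
wrist_force: [0.5, -0.9, -4.3]
gripper_width: 0.159
gripper_force: 30.0
```

Emit:
step_arm --targets "0 0 0.2 0;0 0 0.2 0;0 0 0.2 0;0 0 0.1 0;0 0 0 0"

```text
time_s: 13.58
tcp_pos: [0.5517, -0.1225, 0.259]
ee_rot: [[0.679, -0.734, -0.0], [-0.734, -0.679, 0.0], [-0.0, 0.0, -1.0]]
wrist_force: [2.6, -0.6, -4.8]
gripper_width: 0.158
gripper_force: 30.0
```

Emit:
step_arm --targets "0 0 0.1 0;0 0 0.1 0;0 0 0.1 0;0 0 0.1 0;0 0 0 0"

```text
time_s: 14.0
tcp_pos: [0.5516, -0.1224, 0.2554]
ee_rot: [[0.679, -0.734, 0.0], [-0.734, -0.679, 0.0], [-0.0, -0.0, -1.0]]
wrist_force: [2.7, -0.1, -3.9]
gripper_width: 0.158
gripper_force: 30.0
```

Emit:
step_arm --targets "0 0 0.1 0;0 0 0.1 0;0 0 0.1 0;0 0 0 0;0 0 0 0"

```text
time_s: 14.42
tcp_pos: [0.5516, -0.1224, 0.2527]
ee_rot: [[0.679, -0.734, 0.0], [-0.734, -0.679, -0.0], [0.0, -0.0, -1.0]]
wrist_force: [1.0, 0.1, -2.1]
gripper_width: 0.163
gripper_force: 30.0
```

```bash
python3 - <<'E'
from h import *
t,s=cap("top"),cap("side"); cv2.imwrite("pics/t5.png",t["frame"]);cv2.imwrite("pics/s5.png",s["frame"])
f=lambda im,x,y:cv2.resize(im[y:y+75,x:x+50],(400,600),interpolation=cv2.INTER_CUBIC)
cv2.imwrite("pics/g5.png",np.hstack([f(t["frame"],350,165),f(s["frame"],350,205)]))
x=sense();print(x["tcp_pos"],x["wrist_force"],x["moment"])
E
```

```text
[ 0.55159479 -0.12238592  0.25266156] [ 0.17924167  0.35844449 -2.23045021] [ 0.12593805 -0.5452393   0.06504184]
```

View pics/g5.png

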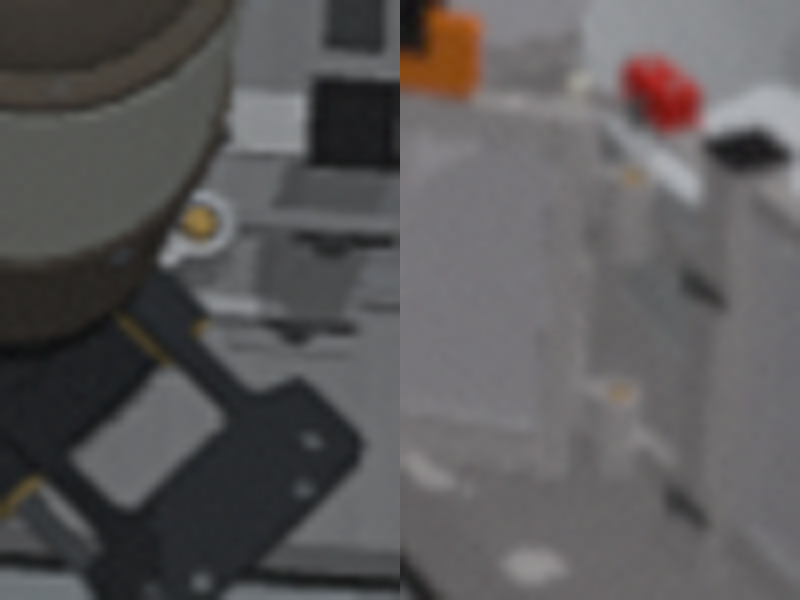

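Both sockets are over the pintles, with the brass tips showing at the tube tops (top px (375,192.6), side px (379,227) and (377.3,254)). I'll press lightly to confirm the sockets are fully seated.

Emit:
step_arm --targets "0 0 0.1 0;0 0 0.1 0;0 0 0 0;0 0 0 0;0 0 0 0"

```text
time_s: 14.93
tcp_pos: [0.5514, -0.1221, 0.2521]
ee_rot: [[0.679, -0.734, 0.001], [-0.734, -0.679, 0.0], [0.0, -0.001, -1.0]]
wrist_force: [-1.5, 4.9, 4.9]
gripper_width: 0.157
gripper_force: 30.0
```

Emit:
step_arm --targets "0 0 -0.05 0;0.01 -0.47 0 3;0.01 -0.47 0 3;0.01 -0.47 0 3;0.01 -0.47 0 3;0.01 -0.47 0 3;0 0 0 0;0 0 0 0"

```text
time_s: 15.6
tcp_pos: [0.5708, -0.1089, 0.2517]
ee_rot: [[0.467, -0.884, 0.001], [-0.884, -0.467, -0.0], [0.001, -0.0, -1.0]]
wrist_force: [-1.1, 3.3, 4.4]
gripper_width: 0.155
gripper_force: 30.0
```

Emit:
step_arm --targets "0.01 -0.47 0 3;0.01 -0.47 0 3;0.01 -0.47 0 3;0.01 -0.47 0 3;0.01 -0.47 0 3;0 0 0 0;0 0 0 0"

```text
time_s: 16.18
tcp_pos: [0.5929, -0.1006, 0.2518]
ee_rot: [[0.222, -0.975, 0.001], [-0.975, -0.222, -0.0], [0.0, -0.001, -1.0]]
wrist_force: [-0.9, 3.6, 5.5]
gripper_width: 0.16
gripper_force: 30.0
```

```bash
python3 - <<'E'
from h import *
t,s=cap("top"),cap("side"); cv2.imwrite("pics/t6.png",t["frame"]);cv2.imwrite("pics/s6.png",s["frame"])
f=lambda im,x,y:cv2.resize(im[y:y+90,x:x+120],(800,600),interpolation=cv2.INTER_CUBIC)
a=cv2.resize(t["frame"][130:220,270:450],(800,400),interpolation=cv2.INTER_CUBIC)
b=cv2.resize(s["frame"][190:280,310:430],(267,200),interpolation=cv2.INTER_CUBIC)
o=np.zeros((600,800,3),np.uint8);o[:400]=a;o[400:,:267]=b;cv2.imwrite("pics/g6.png",o)
x=sense();R=x["ee_rot"];print(x["tcp_pos"],np.degrees(np.arctan2(R[1,1],R[0,1]))%360,x["wrist_force"])
E
```

```text
[ 0.59287624 -0.10054536  0.25175588] 192.8123096391495 [-0.94659792  3.26230748  4.47755859]
```

View pics/g6.png

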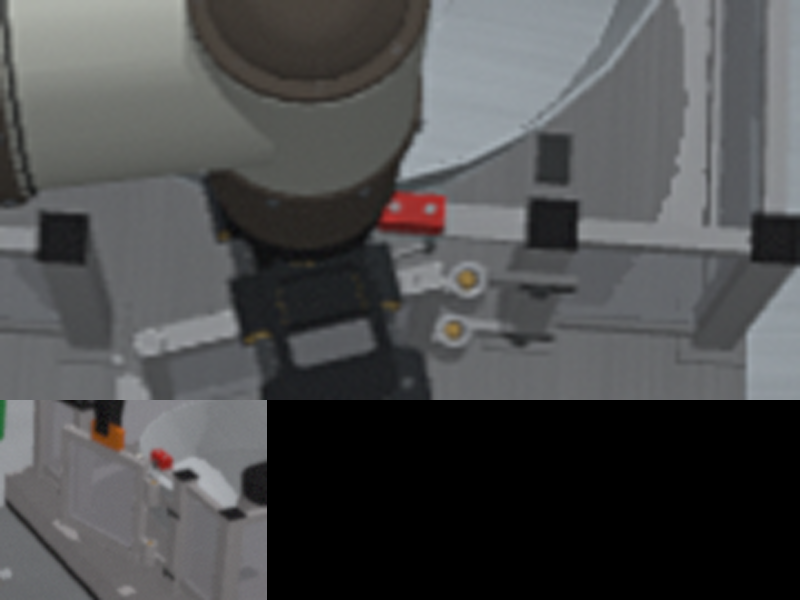

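The gate stands about 15° open, with both brass tips centred in their sockets (tile (466,278) and (452,330)) and its free end at about tile (150,340). Next, a slow close to about 2.7° short, then a check of its line against the posts.

Emit:
step_arm --targets "0.01 -0.31 0 2;0 -0.31 0 2;0.01 -0.31 0 2;0 -0.31 0 2;0.01 -0.31 0 2;0 -0.31 0 2;0 0 0 0;0 0 0 0"

```text
time_s: 16.95
tcp_pos: [0.6116, -0.0983, 0.2519]
ee_rot: [[0.014, -1.0, 0.002], [-1.0, -0.014, 0.0], [-0.0, -0.002, -1.0]]
wrist_force: [-0.8, 2.7, 6.0]
gripper_width: 0.162
gripper_force: 30.0
```

```bash
python3 - <<'E'
from h import *
t,s=cap("top"),cap("side"); cv2.imwrite("pics/t7.png",t["frame"]);cv2.imwrite("pics/s7.png",s["frame"])
a=cv2.resize(t["frame"][155:225,270:410],(800,400),interpolation=cv2.INTER_CUBIC)
b=cv2.resize(s["frame"][195:245,320:400],(320,200),interpolation=cv2.INTER_CUBIC)
o=np.zeros((600,800,3),np.uint8);o[:400]=a;o[400:,:320]=b;cv2.imwrite("pics/g7.png",o)
x=sense();R=x["ee_rot"];print(x["tcp_pos"],np.degrees(np.arctan2(R[1,1],R[0,1]))%360,x["wrist_force"])
# post cap centres -> guard line
m=(t["frame"].max(2)<40).astype(np.uint8); k,l,st,ce=cv2.connectedComponentsWithStats(m[165:200,215:460])
P=[]
for i in range(1,k):
    if 40<st[i,4]<200: u=ce[i]+[215,165]; p=onz(t,u,.235); P.append(p); print(u.round(1),st[i,4],p.round(4))
E
```

```text
[ 0.61150361 -0.09829166  0.25188493] 180.80350938158793 [0.19587233 3.66386916 5.10997948]
[393.9 180.2] 109 [ 0.6325 -0.2294  0.235 ]
[283.5 183.3] 106 [0.6293 0.0217 0.235 ]
[444.3 183.5] 104 [ 0.6233 -0.3438  0.235 ]
```

View pics/g7.png

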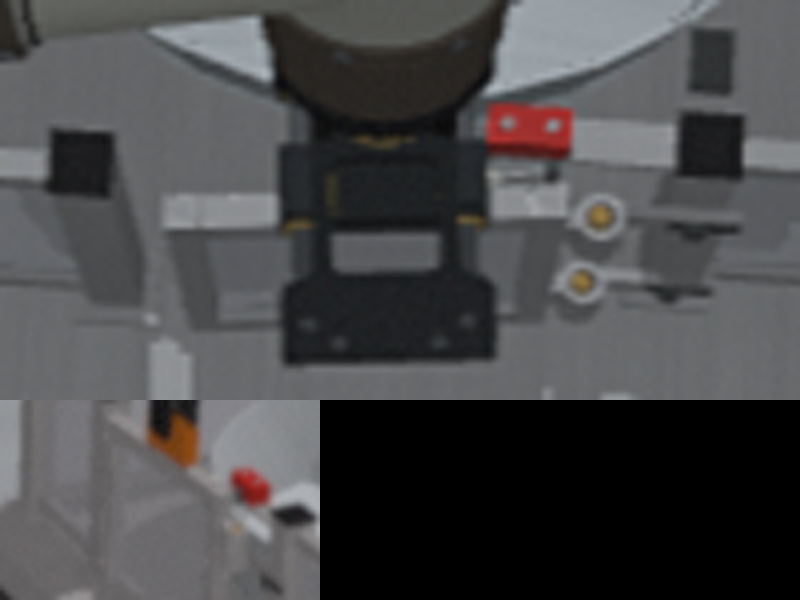

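The gate rail runs from tile (165,212) to (535,197), nearly parallel to the guard, with the switch pivot at tile (552,172). I'll check the machine's yaw numerically, along with the lever's pixels before and after contact.

```bash
python3 - <<'E'
from h import *
t=cap("top"); np.set_printoptions(linewidth=200)
for n in("top0","t6","t7"):
    print(n);print(cv2.cvtColor(cv2.imread(f"pics/{n}.png"),cv2.COLOR_BGR2GRAY)[180:196,350:372])
g=cv2.cvtColor(cv2.imread("pics/top0.png"),cv2.COLOR_BGR2GRAY).astype(float)
def edge(g,xs,r0,r1,z,sgn):
    pts=[]
    for x in xs:
        d=sgn*np.diff(cv2.GaussianBlur(g,(3,3),0)[r0:r1,x]); i=d.argmax()
        if d[i]<4: continue
        i=np.clip(i,1,len(d)-2); q=d[i-1:i+2]; i=i+(q[0]-q[2])/(2*(q[0]-2*q[1]+q[2])+1e-9); pts.append((x,r0+i+.5))
    P=np.array([onz(t,p,z)[:2] for p in pts],np.float32); v=cv2.fitLine(P,cv2.DIST_HUBER,0,.001,.001).ravel()
    return len(P),np.degrees(np.arctan2(v[1],v[0]))%180,v[2:]
print("deck",edge(g,range(242,430,2),228,246,.06,-1))
g7=cv2.cvtColor(cv2.imread("pics/t7.png"),cv2.COLOR_BGR2GRAY).astype(float)
xs=list(range(300,319))+list(range(358,365))
for s in(1,-1): print("rail t7",edge(g7,xs,184,201,.232,s))
m=(g<45).astype(np.uint8)
k,l,st,ce=cv2.connectedComponentsWithStats(m[:200])
for i in range(1,k):
    if 40<st[i,4]<200: print(st[i].tolist(),ce[i].round(1),onz(t,ce[i],.235).round(4))
E
```

```text
top0
[[104 105 104 104  93  67  44  42  45  46  48  47  49  56  58  61  66  72  72  81 126 140]
 [104 104 103 102  95  69  46  47  47  44  44  45  42  42  42  43  41  43  39  62 121 140]
 [103 104 103 102 103  89  78  77  77  69  68  69  62  59  60  58  53  46  50  79 123 137]
 [105 104 102 102 104 106 104 106 107 102 100 100  99  96  94  80  69  71  86  91  98  97]
 [104 105 101 101 101 103 103 105 106 106 106 106 108 111 110  82  62  72  98 105 105 102]
 [104 102 102 102 106 106 102 102 105 107 110 109 118 125 125  93  55  62  95 105 104 104]
 [103 102 103 122 139 136 117 108 107 117 124 122 111  92  85  67  51  79 101 106 105 104]
 [104 103 116 159 180 179 166 136 119 110  91  85  90  98 103  94  88 100 107 105 106 104]
 [103 102 114 161 180 181 176 129  87  88  99 104 104 105 105 104 105 106 106 105 104 103]
 [104 101 101 150 174 177 163 126 103 103 105 106 105 105 104 103 105 106 106 104 105 104]
 [104 103  96 108 126 133 114 101 104 104 106 105 105 105 104 102 103 106 106 104 103 102]
 [104 104 101  98  98  98 100 103 105 105 106 104 104 103 103 102 102 105 105 104 105  98]
 [1
[... 3514 characters left out ...]
], dtype=float32))
[442, 0, 10, 9, 78] [446.3   3.8] [ 1.0966 -0.3821  0.235 ]
[534, 117, 8, 51, 86] [537.7 143.5] [ 0.7189 -0.5699  0.235 ]
[543, 117, 7, 51, 83] [546.1 141.4] [ 0.724  -0.5904  0.235 ]
[551, 117, 8, 51, 93] [554.7 142.5] [ 0.7211 -0.6107  0.235 ]
[560, 117, 7, 51, 78] [563.  141.4] [ 0.7239 -0.6311  0.235 ]
[568, 117, 8, 51, 91] [571.6 142.7] [ 0.7205 -0.6514  0.235 ]
[576, 117, 8, 51, 84] [579.8 141.5] [ 0.7237 -0.6718  0.235 ]
[219, 175, 12, 11, 112] [224.4 179.8] [0.6402 0.1573 0.235 ]
[389, 175, 11, 11, 116] [393.9 180. ] [ 0.633  -0.2294  0.235 ]
[278, 178, 12, 11, 115] [283.7 183. ] [0.63   0.0213 0.235 ]
[439, 178, 11, 11, 110] [444.  183.4] [ 0.6236 -0.3432  0.235 ]
```

The deck edge (85.45°) and the post pairs (85.3–85.7°) put the machine's y axis at about 85.4°, so the gate is still about 5.4° open. The lever has turned only about 0.2 rad, which agrees. I'll close further.

Emit:
step_arm --targets "0 -0.16 0 1;0 -0.16 0 1;0 -0.16 0 1;0 -0.16 0 1;0 0 0 0;0 0 0 0;0 0 0 0"

```text
time_s: 17.68
tcp_pos: [0.6179, -0.0984, 0.2519]
ee_rot: [[-0.056, -0.998, 0.002], [-0.998, 0.056, 0.0], [-0.0, -0.002, -1.0]]
wrist_force: [-1.0, 3.4, 5.4]
gripper_width: 0.157
gripper_force: 30.0
```

```bash
python3 - <<'E'
from h import *
t=cap("top"); np.set_printoptions(linewidth=200); cv2.imwrite("pics/t8.png",t["frame"])
print(cv2.cvtColor(t["frame"],cv2.COLOR_BGR2GRAY)[178:192,352:372])
x=sense();R=x["ee_rot"];print(x["tcp_pos"],np.degrees(np.arctan2(R[1,1],R[0,1]))%360,x["wrist_force"])
E
```

```text
[[ 39  39  42  72  81  80  84  82  81  80  81  80  78  81  85  83  75  90 131 141]
 [ 40  39  46  75  84  83  85  81  78  79  79  80  80  80  78  79  76  90 130 139]
 [ 40  40  47  48  44  44  46  47  45  45  51  54  59  62  66  72  72  82 126 140]
 [ 40  40  49  50  46  45  48  43  42  43  41  42  43  42  43  41  42  60 120 139]
 [ 40  41  65  87  84  76  76  70  67  68  63  58  59  59  49  46  51  77 122 136]
 [ 37  42  95 148 135 109 108 104 102 103 104 101  99  82  68  71  85  92  97  95]
 [ 37  38  95 161 157 128 119 119 121 124 129 130 129  93  63  71  97 105 104 102]
 [ 38  40  96 158 144 104  90  90  92  92  93  94  95  69  44  59  93 105 104 103]
 [ 37  44 106 150 136 112 100 104 112 112 116 117 113  84  63  86 107 105 103 104]
 [ 39  42  98 135 141 141 142 142 141 144 158 165 150 141 140 144 147 112  96 102]
 [ 36  42  98 133 143 141 141 141 141 142 156 153 142 140 142 143 146 112  95 100]
 [ 25  37  97 134 142 141 142 140 139 141 155 153 143 138 138 141 144 119 100 101]
 [ 35  36  96 136 144 141 142 141 142 142 151 152 147 142 140 139 141 121 106 112]
 [ 67  51  98 137 140 136 136 135 136 135 122 131 142 143 141 140 143 135 131 142]]
[ 0.61783425 -0.09832986  0.25191187] 176.79227689354093 [-0.27646919  2.98725694  5.12786664]
```

Emit:
step_arm --targets "0 -0.16 0 1;0 -0.16 0 1;0 0 0 0;0 0 0 0;0 0 0 0"

```text
time_s: 18.15
tcp_pos: [0.621, -0.0985, 0.2519]
ee_rot: [[-0.091, -0.996, 0.002], [-0.996, 0.091, 0.0], [-0.0, -0.002, -1.0]]
wrist_force: [-0.5, 3.2, 6.1]
gripper_width: 0.159
gripper_force: 30.0
```

```bash
python3 - <<'E'
from h import *
t=cap("top"); np.set_printoptions(linewidth=200); cv2.imwrite("pics/t9.png",t["frame"])
print(cv2.cvtColor(t["frame"],cv2.COLOR_BGR2GRAY)[180:189,352:372])
x=sense();R=x["ee_rot"];print(x["tcp_pos"],np.degrees(np.arctan2(R[1,1],R[0,1]))%360,x["wrist_force"])
E
```

```text
[[ 39  37  58  55  41  43  45  47  45  46  51  55  58  60  67  72  71  80 126 139]
 [ 38  39  80  77  53  44  45  44  41  43  43  41  42  44  41  42  41  61 120 138]
 [ 36  56 151 153 105  78  76  69  67  68  62  57  60  58  49  46  53  78 123 136]
 [ 35  54 155 183 150 116 107 105 101 104 106 101  98  81  69  71  85  91  97  96]
 [ 36  56 151 180 149 120 117 117 119 128 134 132 128  91  61  70  96 104 103 102]
 [ 36  69 147 159 113  86  88  90  87  85  86  85  83  63  48  62  96 105 104 102]
 [ 38  58 123 144 137 137 140 153 145 132 134 131 123 105  88  98 117 111 103 103]
 [ 28  54 122 143 141 140 141 142 142 141 147 158 151 144 143 143 149 120 101 102]
 [ 27  58 123 142 141 140 140 140 140 141 155 164 149 139 141 144 144 112  96 100]]
[ 0.62100604 -0.09854637  0.2518928 ] 174.78824679549766 [-0.49642625  4.38520896  5.96464336]
```

The lever reads about 0.37 rad (roller at px (354.8,183.4) against the pivot at row 184.05). I'll release and lift away.

Emit:
step_arm --targets "0 0 0 0;0 0 0 0;0 0 0 0;0 0 0 0;0 0 0 0;0 0 0 0;0 0 0 0;0 0 0 0" --claw 5

```text
time_s: 18.87
tcp_pos: [0.6207, -0.0988, 0.2509]
ee_rot: [[-0.092, -0.996, -0.0], [-0.996, 0.092, -0.0], [0.0, 0.0, -1.0]]
wrist_force: [-0.4, -0.7, -0.0]
gripper_width: 0.564
gripper_force: 0.0
```

Emit:
step_arm --targets "0 0 -0.5 0;0 0 -1 0;0 0 -1 0;0 0 -1 0;0 0 -1 0;0 0 -1 0;0 0 -1 0;0 0 -1 0;0 0 -1 0;0 0 -1 0;0 0 -1 0"

```text
time_s: 19.78
tcp_pos: [0.6207, -0.0987, 0.357]
ee_rot: [[-0.092, -0.996, 0.0], [-0.996, 0.092, 0.0], [-0.0, 0.0, -1.0]]
wrist_force: [-0.6, 0.2, -0.0]
gripper_width: 0.574
gripper_force: 0.0
```

Emit:
step_arm --targets "0 3 0 0;0 3 0 0;0 3 0 0;0 3 0 0;0 3 0 0;0 3 0 0;0 3 0 0;0 0 0 0;0 0 0 0;0 0 0 0"

```text
time_s: 20.62
tcp_pos: [0.412, -0.0794, 0.3568]
ee_rot: [[-0.091, -0.996, 0.002], [-0.996, 0.091, 0.0], [-0.0, -0.001, -1.0]]
wrist_force: [-0.7, 0.2, -0.9]
gripper_width: 0.574
gripper_force: 0.0
```

```bash
python3 - <<'E'
from h import *
t=cap("top"); np.set_printoptions(linewidth=200); cv2.imwrite("pics/t10.png",t["frame"])
cv2.imwrite("pics/g10.png",cv2.resize(t["frame"][155:225,270:410],(800,400),interpolation=cv2.INTER_CUBIC))
g=cv2.cvtColor(t["frame"],cv2.COLOR_BGR2GRAY);print(g[178:190,348:372])
h=cv2.cvtColor(t["frame"],cv2.COLOR_BGR2HSV)
m=cv2.inRange(h,(3,110,80),(20,255,255))[160:220,290:362];p=cv2.findNonZero(m)
if p is not None: print(cv2.boundingRect(p))
print(sense()["tcp_pos"],sense()["wrist_force"])
E
```

```text
[[105 104 106 106 105 104  95  90  82  80  84  83  81  82  83  82  81  82  88  83  77  90 133 143]
 [104 105 105 105 105 105  93  87  83  85  86  82  80  82  80  83  81  81  80  79  79  91 132 142]
 [105 103 104 106 104 103  94  67  43  44  45  45  47  48  50  54  59  63  67  73  73  81 129 142]
 [105 103 105 104 103 102  97  70  45  45  47  46  45  44  44  42  43  45  44  42  41  61 123 141]
 [103 104 104 103 106 113 125 107  81  77  78  70  66  69  64  57  59  59  51  46  50  79 124 139]
 [ 98 103 104 104 135 169 181 162 127 110 109 106 103 104 104 103  99  83  70  72  88  93  99  98]
 [ 98 103 102 106 157 181 183 182 157 128 121 121 122 122 128 131 130  94  63  72  98 107 106 102]
 [100 107 105 103 150 178 180 178 144 101  91  91  94  94  94  96  96  70  51  63  95 107 106 104]
 [122 129 127 109 112 152 169 159 125 107 107 109 112 111 112 114 113  93  83 104 108 106 106 104]
 [137 145 142 141 138 142 144 142 140 143 144 144 145 124 135 146 145 145 148 164 137 106 104 103]
 [137 145 142 143 142 141 140 141 141 143 143 145 144 123 134 144 144 143 144 161 133 104 103 106]
 [136 145 142 143 143 142 141 142 143 142 143 143 142 123 136 146 141 140 142 159 133 102 105 127]]
(33, 22, 24, 10)
[ 0.41231348 -0.07940289  0.35635464] [ 0.04952863  0.2102313  -0.39596895]
```

View pics/g10.png

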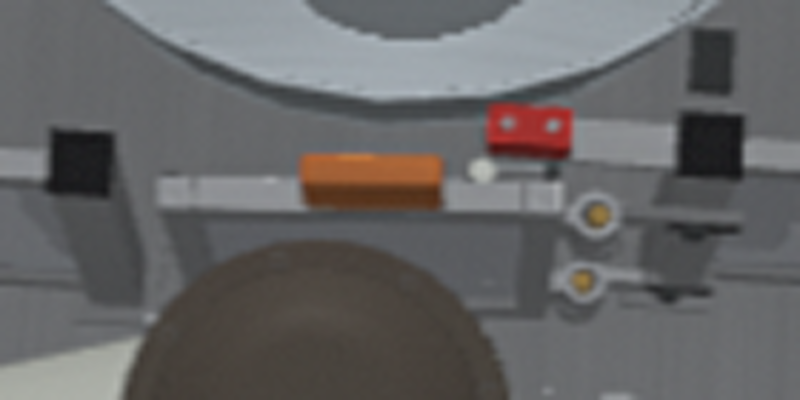

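The close crop shows the gate shut in line, with the arm clear. Both brass tips are in their sockets at tile (598,214) and (583,281). The roller is at px (354.1,184.2), 3.85 px from where it started, so the lever is at about 0.31 rad. That is on and well short of overtravel, so I'm handing in.

```bash
python3 -c "
from station import r
print(r.finish_job())"
```

```text
the job is handed in; nothing more can be done
None
```

I hung the gate on both pintles, swung it shut and let go. By the last camera check it holds the switch lever at about 0.31 rad, below overtravel. The job is handed in, but no verdict came back.

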